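# Bring the bench magnifier over the stone

## Robot

A 6-joint arm with a two-finger parallel gripper is mounted at the origin on the work surface. World frame = base frame: x ahead of the robot, y to its left, z up, the work surface at z = 0. Lengths are in mm, angles in rad, forces in N, time in s.
With the tool pointing down it reaches from about 350 to 975 mm from the base axis. Payload 7.1 kg.
Tool frame: the origin (TCP) lies between the finger pads; the fingertips stand 19 mm ahead of it and the grasp point (between the pads) is the TCP; z points along the fingers, y is the line along which they close (so a half turn about z gives the same grasp; the last joint's range is limited). The gripper opens to 88 mm and grips with 3 to 60 N. Pads are 20 mm wide; open, the fingers measure 115 mm over their backs; the gripper's body (75 mm by 178 mm) begins 61 mm behind the grasp point.
Start: joints at [1.123, 0.423, 1.63, -0, 1.089, -0.019], TCP at [259.83, 568.413, 241.675] pointing down, gripper open.
Joint ranges: [-3, 3], [-0.9, 2.11], [0.09, 2.58], [-1.31, 4.45], [0.11, 2.69], [-2.54, 2.54]. Speed limits (rad/s): [2.39, 2.39, 3.01, 3.14, 3.14, 3.14].

## Interface

Orientations are given as a rotation vector (axis times angle).
In Python, from workcell import ctrl gives the robot as it stands.
- The arm moves only by the tool arm_command, never from a script. Its argument "series" is a list of rows, each an object with "linear": the shift along the tool's x, y, z in m, a list of three; "turn": the turn about the tool's z in rad. A call has 1 to 10 rows; each row shifts and turns the commanded pose from where the row before left it, along the tool's axes as they then stand; what a row does not reach is not made up. A row lasts 1/10 s, in which the tool goes at most 50 mm and 8.59 degrees, less where a joint would pass 70% of its speed; a pose out of reach is approached as far as the arm can. A call with a gripper value outside its range is refused whole. "jaw" is the opening, from -1 (shut) to 1 (fully open), set as the call begins (left out, the last holds). The fingers move at their own pace and stop on an object; the grip force is fixed at half the most. Time passes only in rows, so rows that do not move let the fingers close. It gives the time, the measured TCP pose, the force, the opening and the grip force at its end, in the units of the state.
- ctrl.get_obs(): the state, without advancing time (a new reading comes with each control period).
- ctrl.get_image(name): name is "scene" or "top" or "wrist"; returns a dict with "frame" (420x560x3 uint8, blue, green, red), "fx", "fy", "cx", "cy" (pixels), "rvec" (rotation vector, rad) and "tvec" (3), from world to camera coordinates, as OpenCV has them. Camera axes: x right, y down, z forward; pixel columns grow to the right and rows downward; lengths in mm; the calibration is good to about 2 mm. The wrist camera is an equidistant fisheye: a pixel r from the principal point sees the ray r / f radians off the axis. A picture is of the moment at which its call begins. There is no depth.
- ctrl.close_job(): hands the job in; it is judged then, once.
The state is a dict: "t": time; "qpos": joint angles; "qvel": joint speeds; "joint_torque": joint torques, N m; "ee_pos": TCP position; "orientation": TCP orientation; "ft_force": force on the tool from outside, world axes, zero at the start; "moment": the same for the moment, N m; "width": finger opening in mm; "grasp_force": force on a finger pad.
Only numpy, scipy, OpenCV 4.12 (cv2) and the standard library are available. Lean on these libraries where they do the work, as an engineer would, in place of code of your own. Each camera call takes 0.05 s, during which the arm holds its last target. There are 200 camera calls.

## Task

The jade carving is standing in the way of the swing-arm magnifier. First lift it off the bench and set it gently, upright and well centred, on its round wooden stand; then take the magnifier by its upright handle, swing it round so that the stone in the black holder lies centred under the lens, and let go so that the friction joints hold it there. Do not let the magnifier bump the carving or the bottle, and leave the stone holder, bottle, pocket scale and spoon where they are.

Things in the scene. Friction and masses are not known exactly. Their poses are not given: they have to be found in the camera images.
- pivot (a point): Vertical shoulder pivot of the magnifier, on a wooden bracket that a steel C-clamp pins to the far edge of the bench (bracket post 46 x 50 mm, 106 mm high; pivot pin to 137 mm; fixed, but clamped at a different place along the edge each time). The point lies on the pivot axis at the height of the arm, 118 mm above the bench.
- boom (a joint): Angle (rad) of the first arm link, an aluminium bar 200 mm from pivot to elbow, 18 mm wide, 12 mm thick, its mid-height 118 mm above the bench. At 0 it points from the pivot along +y (to the robot's left); positive is counter-clockwise from above, so at 1.571 it points to -x, straight towards the robot. Range -0.25 to 2.55. Held by friction (0.5 N m) and stays where it is left; no spring.
- forearm (a joint): Angle (rad) at the elbow between the first link and the second one, which carries the lens. At 0 the second link's direction is turned 1.0 rad counter-clockwise (from above) from the first link's; positive turns it further counter-clockwise; at -1.0 the two would be in line. Range -1.0 to 1.5, so the elbow always bends the same way. Held by friction (0.25 N m) and stays where it is left; no spring.
- elbow (a point): Vertical elbow axis between the two links (hub 36 mm across), 200 mm from the pivot, 118 mm above the bench.
- lens (a point): Centre of the clear magnifier lens, on the second link 190 mm from the elbow axis, 118 mm above the bench. The lens has a dark ring 110 mm outside diameter, 14 mm thick (heights 111 to 125 mm), and stays level.
- handle (a point): Point to grip on the magnifier's upright round wooden handle, 22 mm thick, from height 127 to 205 mm, free to spin on its pin, beyond the lens ring, in line with elbow and lens, 258 mm from the elbow axis (68 mm past the lens centre). The point is on its axis, 185 mm up. Dragging it level takes a few newtons and turns both joints; it stays upright.
- jade: Green jade carving shaped like a double gourd, round about its upright axis, about 0.4 kg, 140 mm tall: foot 60 mm across, lower bulb 68 mm, waist 36 mm at height 74 mm, upper bulb 52 mm across and straight-sided from height 90 to 114 mm (grip there), then a stem. Origin at the centre of its underside, z up along its axis. It stands on the bench close beside the stone holder (axes 70 to 80 mm apart), taller than the magnifier's arm is high.
- stand: Low round dark wooden stand for the carving, 110 mm in diameter, 15 mm high with a flat top, fixed to the bench. Origin at the centre of its underside on the bench.
- holder: Black bakelite stone holder: round foot 72 mm across, narrow stem, 48 mm cup at height 54 mm, with a clear cut stone on top. Loose, to be left alone. Origin at the centre of its underside.
- stone (a point): Top of the clear cut stone (28 mm across) in the middle of the black holder, 65 mm above the bench. The lens centre must come plumb above it.
- bottle: Amber bottle with white cap, 60 mm in diameter, 140 mm tall, so it stands in the way of the arm and lens. Loose, to be left alone. Origin at the centre of its underside.
- scale: Chrome pocket scale, flat, 75 x 120 x 21 mm. Loose, to be left alone. Origin at the centre of its underside; long side along its y.
- spoon: Copper sorting spoon lying flat, 157 mm long, scoop 42 mm wide and 12 mm high. Loose, to be left alone. Origin near the middle of its length, on the underside; scoop towards its +x.
Mind the look-alikes: they are no part of the job. There is more than one size of the jade; the job needs the middle-sized.

How it is judged (in metres and radians):
On the way, in this order (a step that is already met when the one before it is completed fails the run):
1. the jade carving stands upright on its round stand, released (horizontal distance between jade and stand below 0.025 m and z of jade in the frame of stand between 0.011 and 0.019 m and angle between jade's own z axis and vertical below 0.1 rad and contact force between the fingers and jade below 0.2 N and linear speed of jade below 0.02 m/s), for 0.2 s.
2. the stone lies centred under the magnifier lens, and the arm is still (horizontal distance between lens and stone below 0.012 m and velocity of joint boom between -0.03 and 0.03 rad/s and velocity of joint forearm between -0.03 and 0.03 rad/s), for 0.2 s.
At the end, for the whole second after the job is handed in: The carving stands upright (within 0.1 rad) and at rest on the stand, its axis within 25 mm of the stand's; the lens centre is plumb above the stone within 12 mm and the magnifier arm is at rest; the holder, bottle, scale and spoon have not been moved 10 mm (all of step 1 and all of step 2 and linear speed of each of bottle, scale, spoon, holder below 0.02 m/s); the robot touches nothing.
It fails at once if the carving is tipped over (angle between jade's own z axis and vertical above 0.6 rad).
It fails at once if the carving is dropped or banged down on its stand (over 45 N) (contact force between jade and stand above 45 N).
It fails at once if the magnifier bumps the carving or the bottle (contact force between boom and jade above 2 N or contact force between boom and bottle above 2 N).
It fails at once if the stone holder, the bottle, the scale or the spoon is moved by more than 10 mm (distance of any of bottle, scale, spoon, holder from where it was at the start of the episode above 0.01 m).
It also fails if it takes over 61 s, if anything falls off the work surface, if the arm or the gripper's body presses on something with over 40 N, if the wrist force passes 120 N, or if a joint passes its speed limit or range.

## Working session

There is one attempt and no reset: what is moved stays moved. The work goes in short steps, Python scripts to look and compute and a tool call to move; the robot and the scene stay as the last step left them, time stands still between calls to the robot, and variables do not carry over. Pictures are saved under pics/ and viewed, at most 11 in all, crops included, and the job is handed in when it is done.

Besides the shell and the picture viewer there is one more tool, called after ">>>" by a JSON object that holds its "op" and its "data", one argument or row to a line. arm_command: Moves the arm, as the interface text tells. Its arguments: {"type":"object","properties":{"series":{"type":"array"},"jaw":{"type":"number"}},"required":["series"]}

```bash
mkdir -p pics
cat > h.py <<'E'
import numpy as np, cv2
from workcell import ctrl
def grab(n,save=None):
    d=ctrl.get_image(n)
    if save: cv2.imwrite('pics/'+save,d['frame'])
    np.save('/tmp/%s.npy'%n,d,allow_pickle=True)
    return d
def load(n): return np.load('/tmp/%s.npy'%n,allow_pickle=True).item()
def cam(d):
    R=cv2.Rodrigues(np.array(d['rvec'],float))[0]; t=np.array(d['tvec'],float).ravel()
    return R,t,-R.T@t
def ray(d,u,v,fish=False):
    R,t,C=cam(d); a=np.array([(u-d['cx'])/d['fx'],(v-d['cy'])/d['fy']])
    if fish:
        th=np.hypot(*a); k=np.sin(th)/th if th>1e-9 else 1; r=np.array([a[0]*k,a[1]*k,np.cos(th)])
    else: r=np.array([*a,1])
    return C,R.T@r
def plane(d,u,v,z,fish=False):
    C,r=ray(d,u,v,fish); return C+r*(z-C[2])/r[2]
def proj(d,P):
    R,t,C=cam(d); p=R@np.array(P,float)+t; return d['fx']*p[0]/p[2]+d['cx'],d['fy']*p[1]/p[2]+d['cy']
E
python3 - <<'E'
from h import *
for n in('scene','top'):
    d=grab(n,n+'.png'); print(n,cam(d)[2],d['fx'])
d=grab('wrist','wrist.png'); print(ctrl.get_obs())
E
```

```text
scene [1078.82064474 -537.33304243 1015.6070877 ] 545.3799115906415
top [ 350.35164896   22.23129654 1251.97877495] 459.98574321527735
{'t': 0.15, 'qpos': array([ 1.12302014e+00,  4.23670754e-01,  1.63050238e+00,  5.71862931e-06,
        1.08860401e+00, -1.89938417e-02]), 'qvel': array([-0.00051503, -0.00297462, -0.00137967,  0.00057644, -0.00124144,
       -0.00084434]), 'joint_torque': array([ 9.47998487e-04, -5.44989967e+01, -2.73919576e+01,  6.45145099e-02,
        2.04545137e-02, -4.16027626e-05]), 'ee_pos': array([259.64665542, 568.06395947, 241.08159458]), 'orientation': array([-6.68326565e-01, -3.06939548e+00,  1.80815131e-03]), 'ft_force': array([-0.07635001, -0.17406519,  0.18084861]), 'moment': array([-0.03480453, -0.00196865, -0.03072239]), 'grasp_force': 0.0, 'width': 87.74221334831444}
```

View pics/top.png

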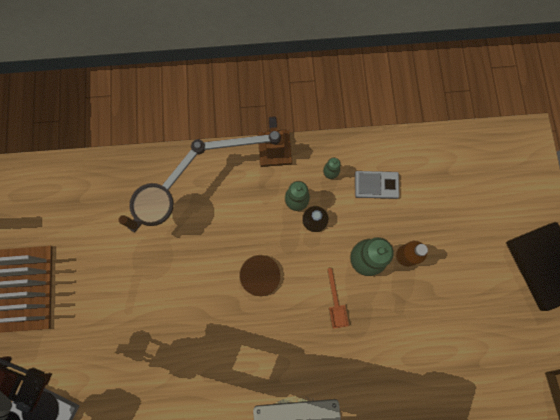

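View pics/scene.png

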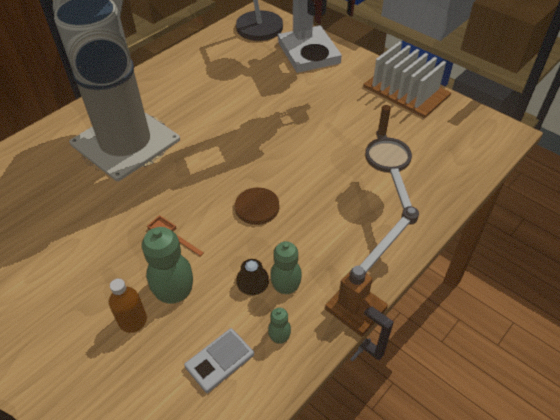

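Both views show three green gourds in the top image: the large one at (372,255), the middle one at (297,195) and the small one at (333,168). The middle one stands beside the black holder (316,218), so that is my choice. The stand is at (260,275), the bottle at (413,252), the pivot at (275,136), the elbow at (198,147), the lens at (152,204) and the handle at about (130,223).

Run:
```python
from h import *
t=load('top');s=load('scene')
T=t['frame'];S=s['frame']
a=cv2.resize(T[110:310,110:390],None,fx=2.8,fy=2.8,interpolation=cv2.INTER_CUBIC)[:300]
a=cv2.convertScaleAbs(a,alpha=1.5)
b=cv2.convertScaleAbs(cv2.resize(S[120:320,110:430],None,fx=2.45,fy=2.45,interpolation=cv2.INTER_CUBIC)[:500],alpha=1.5)
cv2.imwrite('pics/c1.png',cv2.convertScaleAbs(cv2.resize(T[120:300,110:350],None,fx=3.3,fy=3.3,interpolation=cv2.INTER_CUBIC),alpha=1.6)[:598,:798]);cv2.imwrite('pics/c2.png',b)
for n,d in(('top',t),('scene',s)):
    h=cv2.cvtColor(d['frame'],cv2.COLOR_BGR2HSV)
    m=cv2.inRange(h,(45,60,25),(95,255,255)); k,l,st,c=cv2.connectedComponentsWithStats(m)
    for i in range(1,k):
        if st[i,4]>80: print(n,'green',st[i],c[i])
    m=cv2.inRange(h,(0,60,10),(15,255,90)); k,l,st,c=cv2.connectedComponentsWithStats(m)
    for i in range(1,k):
        if 400<st[i,4]<3000: print(n,'brown',st[i],c[i], plane(d,*c[i],15).round())
for nm,u,v,z in(('pivot',275,136,137),('elbow',198,147,128),('lens',152,204,125),('hand',124,220,205),('stone',316.5,215,65),('bottlecap',421,250,140)):
    print(nm,plane(t,u,v,z).round())
```

```text
top green [324 158  16  20 179] [331.21787709 167.17877095]
top green [286 182  22  28 362] [295.70994475 193.81767956]
top green [351 238  42  37 996] [371.44176707 255.15863454]
top brown [ 512  230   48   81 1107] [537.64498645 269.60252936] [ 392. -672.   15.]
top brown [396 241  31  27 434] [409.40092166 254.35253456] [ 459. -337.   15.]
top brown [ 240  255   41   41 1264] [259.88370253 275.4818038 ] [434.  68.  15.]
scene green [ 143  227   49   76 1714] [165.3243874  264.00700117]
scene green [275 242  23  24 311] [285.59163987 252.61736334]
scene green [272 264  29  28 426] [285.89671362 276.48591549]
scene green [271 308  17  16 170] [278.94705882 315.85882353]
scene green [269 323  21  18 177] [279.72881356 331.07344633]
scene brown [498  23  47  42 424] [517.67216981  44.09198113] [ 594. 1126.   15.]
scene brown [235 188  44  37 898] [259.17928731 207.73496659] [452.  62.  15.]
scene brown [ 325  272   55   65 1219] [353.46103363 306.82772765] [790.  -6.  15.]
scene brown [112 298  35  34 451] [130.80931264 316.88470067] [ 460. -332.   15.]
pivot [777.  -0. 137.]
elbow [766. 199. 128.]
lens [626. 322. 125.]
hand [574. 366. 205.]
stone [577. -94.  65.]
bottlecap [ 456. -330.  140.]
```

View pics/c1.png

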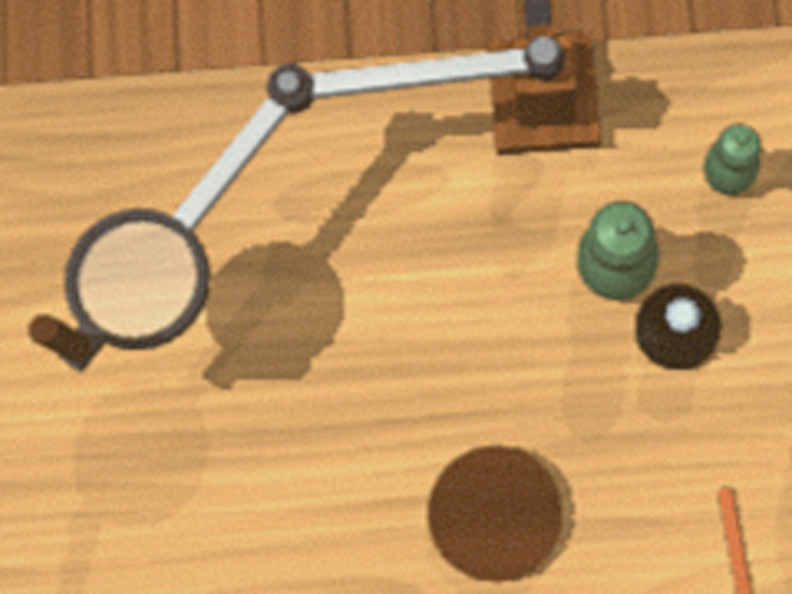

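View pics/c2.png

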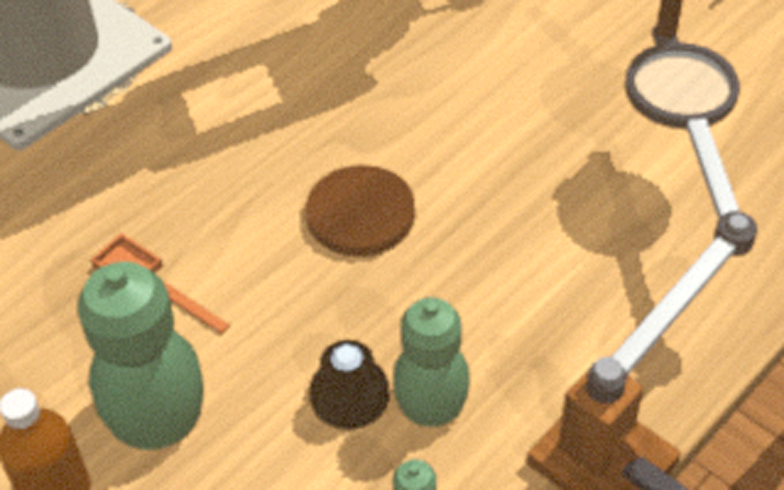

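```bash
cat >> h.py <<'E'
def tri(a,pa,b,pb):
    A=np.zeros((3,3));y=np.zeros(3);L=[]
    for d,p in((a,pa),(b,pb)):
        C,r=ray(d,*p);r=r/np.linalg.norm(r);M=np.eye(3)-np.outer(r,r);A+=M;y+=M@C;L.append((C,M))
    X=np.linalg.solve(A,y);return X,[np.linalg.norm(M@(X-C)) for C,M in L]
E
python3 - <<'E'
from h import *
t=load('top');s=load('scene')
tc=lambda u,v:(110+u/3.3-.35,120+v/3.3-.35)
sc=lambda u,v:(110+u/2.45-.3,120+v/2.45-.3)
for n,a,b,z in(('jade tip',(626,227),(430,306),140),('stone',(683,312),(346,355),65),('stand',(496,512),(360,209),15),
 ('pivot',(544,50),(608,366),137),('elbow',(290,80),(738,221),128),('lens',(138,278),(683,84),125),('small',(738,142),(415,468),90)):
    print(n,plane(t,*tc(*a),z)[:2].round(),plane(s,*sc(*b),z)[:2].round(),*[np.round(q,1) for q in tri(t,tc(*a),s,sc(*b))])
m=proj(t,(434,67,15)),proj(s,(434,67,15));print(m)
print('handle',plane(t,*tc(42,326),205).round(), 'base', plane(t,*tc(80,355),125).round())
for b in ((116,275),):print('big tip', tri(t,(380,251),s,sc(*b)))
print('bottle', tri(t,(421,250),s,(118.5,286)))
E
```

```text
jade tip [633. -50.] [637. -49.] [634.7 -49.1 137.3] [1.6 1.6]
stone [579. -94.] [580. -95.] [579.3 -94.3  63. ] [0.1 0.1]
stand [436.  67.] [442.  64.] [436.9  67.9   7.8] [0.3 0.3]
pivot [780.   1.] [781.   2.] [780.4   1.1 137.7] [0.6 0.6]
elbow [775. 200.] [770. 206.] [772.3 199.1 135.5] [0.3 0.3]
lens [626. 323.] [633. 319.] [628.8 325.4 117.5] [0.7 0.7]
small [ 708. -149.] [ 710. -148.] [ 709.  -148.4   89.3] [0.6 0.6]
((np.float64(260.16180781796845), np.float64(275.63145632137906)), (np.float64(255.29789426771674), np.float64(202.68693573635932)))
handle [578. 370. 205.] base [570. 368. 125.]
big tip (array([ 457.02362552, -219.29208134,  189.85202446]), [np.float64(0.433378350657495), np.float64(0.43337835065746977)])
bottle (array([ 458.44700089, -331.54534123,  129.95255178]), [np.float64(2.0596410908137304), np.float64(2.0596410908138147)])
```

>>> {"op": "arm_command", "data": {
  "series": [
    {"linear":[0,0,0],"turn":0.143},
    {"linear":[0,0,0],"turn":0.143},
    {"linear":[0,0,0],"turn":0.143},
    {"linear":[0,0,0],"turn":0.143},
    {"linear":[0,0,0],"turn":0.143},
    {"linear":[0,0,0],"turn":0.143},
    {"linear":[0,0,0],"turn":0.143},
    {"linear":[0,0,0],"turn":0.142}
  ],
  "jaw": 1
}}

```text
t: 0.95
ee_pos: [259.7, 568.2, 241.3]
orientation: [2.229, 2.214, -0.001]
ft_force: [-0.8, -1.3, -0.8]
width: 87.7
grasp_force: 0.0
```

>>> {"op": "arm_command", "data": {
  "series": [
    {"linear":[-0.031,0.019,0]},
    {"linear":[-0.031,0.019,0]},
    {"linear":[-0.031,0.019,0]},
    {"linear":[-0.031,0.019,0]},
    {"linear":[-0.031,0.019,0]},
    {"linear":[-0.031,0.019,0]},
    {"linear":[-0.031,0.019,0]},
    {"linear":[-0.031,0.019,0]},
    {"linear":[-0.031,0.019,0]},
    {"linear":[-0.031,0.019,0]}
  ]
}}

```text
validation failed for argument at $.se...
```

>>> {"op": "arm_command", "data": {
  "series": [
    {"linear":[-0.031,0.019,0]},
    {"linear":[-0.031,0.019,0]},
    {"linear":[-0.031,0.019,0]},
    {"linear":[-0.031,0.019,0]},
    {"linear":[-0.031,0.019,0]},
    {"linear":[-0.031,0.019,0]},
    {"linear":[-0.031,0.019,0]},
    {"linear":[-0.031,0.019,0]},
    {"linear":[-0.031,0.014,0]},
    {"linear":[-0.028,0.009,0]}
  ]
}}

```text
validation failed for argument at $.se...
```

Run:
```python
from h import *
d=grab('wrist'); cv2.imwrite('pics/w1.png',cv2.convertScaleAbs(d['frame'],alpha=1.6)); print(ctrl.get_obs()['ee_pos'],cam(d)[2])
R,t,C=cam(d); print(R[2])
```

```text
[259.77737042 568.2025205  241.33487444] [260.88231014 639.59512692 383.92404562]
[-0.00258615 -0.25792984 -0.96616019]
```

View pics/w1.png

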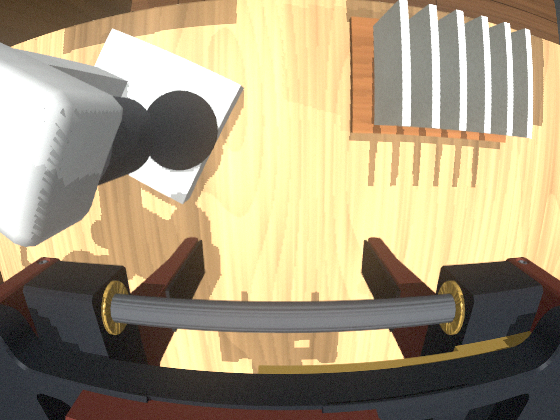

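The moves were refused because the rows had no "turn", so this picture still shows the start area: microscope at (180,130), racks at (440,70). I'm sending them again with "turn".

>>> {"op": "arm_command", "data": {
  "series": [
    {"linear":[-0.031,0.019,0],"turn":0},
    {"linear":[-0.031,0.019,0],"turn":0},
    {"linear":[-0.031,0.019,0],"turn":0},
    {"linear":[-0.031,0.019,0],"turn":0},
    {"linear":[-0.031,0.019,0],"turn":0},
    {"linear":[-0.031,0.019,0],"turn":0},
    {"linear":[-0.031,0.019,0],"turn":0},
    {"linear":[-0.031,0.019,0],"turn":0},
    {"linear":[-0.031,0.019,0],"turn":0},
    {"linear":[-0.031,0.019,0],"turn":0}
  ]
}}

```text
t: 2.0
ee_pos: [450.0, 256.8, 241.7]
orientation: [2.219, 2.224, -0.0]
ft_force: [0.2, -0.1, 0.5]
width: 87.7
grasp_force: 0.0
```

>>> {"op": "arm_command", "data": {
  "series": [
    {"linear":[-0.031,0.019,0],"turn":0},
    {"linear":[-0.031,0.019,0],"turn":0},
    {"linear":[-0.031,0.019,0],"turn":0},
    {"linear":[-0.031,0.019,0],"turn":0},
    {"linear":[-0.031,0.019,0],"turn":0},
    {"linear":[-0.031,0.019,0],"turn":0},
    {"linear":[-0.031,0.019,0],"turn":0},
    {"linear":[-0.031,0.019,0],"turn":0},
    {"linear":[-0.031,0.014,0],"turn":0},
    {"linear":[-0.028,0.009,0],"turn":0}
  ]
}}

```text
t: 3.0
ee_pos: [625.0, -50.6, 241.4]
orientation: [2.22, 2.223, 0.0]
ft_force: [0.0, 0.0, -0.9]
width: 87.8
grasp_force: 0.0
```

Run:
```python
from h import *
d=grab('wrist'); cv2.imwrite('pics/w2.png',cv2.convertScaleAbs(d['frame'],alpha=1.3)); print(ctrl.get_obs()['ee_pos'],cam(d)[2])
```

```text
[625.92326909 -54.08402948 241.46846306] [625.48407856  20.72306117 384.03015777]
```

View pics/w2.png

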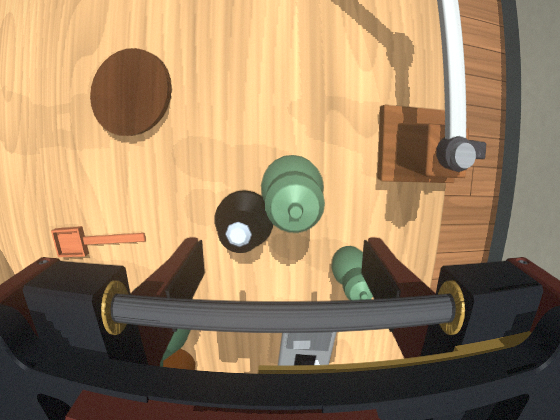

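The wrist view shows the middle jade's tip at (295,211), the stone at (238,234), the stand at (131,91) and the pivot cap at (463,153). The choice is confirmed, and I'll refine the positions from here.

Run:
```python
from h import *
d=load('wrist')
for n,p,z in(('jade tip',(295,211),140),('bulb',(294,203),114),('stone',(238,233.5),65),('stand',(131.5,89),15),('pivot',(463,152),137)):
    print(n,plane(d,*p,z,True).round(1))
h=cv2.cvtColor(d['frame'],cv2.COLOR_BGR2HSV)
m=cv2.inRange(h,(0,60,10),(14,255,110));m[:,200:]=0;m[150:]=0
c=max(cv2.findContours(m,0,2)[0],key=cv2.contourArea)
P=np.array([plane(d,*p[0],15,True)[:2] for p in c],np.float32);print('stand',cv2.minEnclosingCircle(P),cv2.fitEllipse(P),len(c))
```

```text
jade tip [635.1 -45.8 140. ]
bulb [635.2 -45.8 114. ]
stone [578.9 -90.8  65. ]
stand [443.6  71.2  15. ]
pivot [777.6   5.1 137. ]
stand ((438.73187255859375, 68.51789855957031), 56.99141311645508) ((438.0080871582031, 68.97146606445312), (107.2142105102539, 111.46866607666016), 84.40538024902344) 169
```

>>> {"op": "arm_command", "data": {
  "series": [
    {"linear":[0.002,0.01,0.0],"turn":0},
    {"linear":[0,0,0.02],"turn":0},
    {"linear":[0,0,0.02],"turn":0},
    {"linear":[0,0,0.02],"turn":0},
    {"linear":[0,0,0],"turn":0},
    {"linear":[0,0,0],"turn":0}
  ]
}}

```text
t: 3.65
ee_pos: [634.3, -45.9, 181.7]
orientation: [-2.22, -2.222, 0.0]
ft_force: [-0.6, -0.1, 0.4]
width: 87.9
grasp_force: 0.0
```

Well aligned. I'll go down to z≈102 and close.

>>> {"op": "arm_command", "data": {
  "series": [
    {"linear":[-0.001,0.001,0.02],"turn":0},
    {"linear":[0,0,0.02],"turn":0},
    {"linear":[0,0,0.02],"turn":0},
    {"linear":[0,0,0.012],"turn":0},
    {"linear":[0,0,0.008],"turn":0},
    {"linear":[0,0,0],"turn":0},
    {"linear":[0,0,0],"turn":0}
  ]
}}

```text
t: 4.35
ee_pos: [635.8, -47.9, 102.5]
orientation: [2.222, 2.22, 0.001]
ft_force: [0.6, 0.5, 1.0]
width: 87.5
grasp_force: 0.0
```

>>> {"op": "arm_command", "data": {
  "series": [
    {"linear":[0,0,0],"turn":0},
    {"linear":[0,0,0],"turn":0},
    {"linear":[0,0,0],"turn":0},
    {"linear":[0,0,0],"turn":0},
    {"linear":[0,0,0],"turn":0},
    {"linear":[0,0,0],"turn":0},
    {"linear":[0,0,0],"turn":0},
    {"linear":[0,0,0],"turn":0}
  ],
  "jaw": -1
}}

```text
t: 5.15
ee_pos: [635.2, -48.0, 101.8]
orientation: [2.223, 2.22, 0.0]
ft_force: [-1.3, 0.4, 3.4]
width: 51.1
grasp_force: 30.0
```

>>> {"op": "arm_command", "data": {
  "series": [
    {"linear":[0,0,-0.005],"turn":0},
    {"linear":[0,0,-0.015],"turn":0},
    {"linear":[0,0,-0.025],"turn":0},
    {"linear":[0,0,-0.025],"turn":0},
    {"linear":[0.003,-0.005,-0.015],"turn":0},
    {"linear":[0.006,-0.01,-0.005],"turn":0},
    {"linear":[0.012,-0.02,0],"turn":0},
    {"linear":[0.015,-0.026,0],"turn":0},
    {"linear":[0.015,-0.026,0],"turn":0},
    {"linear":[0.015,-0.026,0],"turn":0}
  ]
}}

```text
t: 6.15
ee_pos: [519.4, 19.0, 190.8]
orientation: [-2.221, -2.219, 0.002]
ft_force: [0.2, 0.5, -4.3]
width: 51.2
grasp_force: 30.0
```

>>> {"op": "arm_command", "data": {
  "series": [
    {"linear":[0.015,-0.026,0],"turn":0},
    {"linear":[0.015,-0.026,0],"turn":0},
    {"linear":[0.012,-0.02,0],"turn":0},
    {"linear":[0.006,-0.009,0],"turn":0},
    {"linear":[0.002,-0.004,0.005],"turn":0},
    {"linear":[0,0,0.015],"turn":0},
    {"linear":[0,0,0.02],"turn":0},
    {"linear":[0,0,0.01],"turn":0},
    {"linear":[0,0,0],"turn":0},
    {"linear":[0,0,0],"turn":0}
  ]
}}

```text
t: 7.15
ee_pos: [437.7, 68.1, 141.7]
orientation: [-2.223, -2.22, 0.0]
ft_force: [0.5, -0.5, -4.2]
width: 50.6
grasp_force: 30.0
```

Run:
```python
from h import *
d=grab('wrist');s=grab('scene');t=grab('top');print(ctrl.get_obs()['ee_pos'])
W=np.hstack([cv2.resize(d['frame'],(400,300)),cv2.resize(s['frame'][130:280,170:370],(400,300),interpolation=cv2.INTER_CUBIC)])
cv2.imwrite('pics/p1.png',cv2.convertScaleAbs(W,alpha=1.4))
```

```text
[438.00752526  68.23648149 142.30127644]
```

View pics/p1.png

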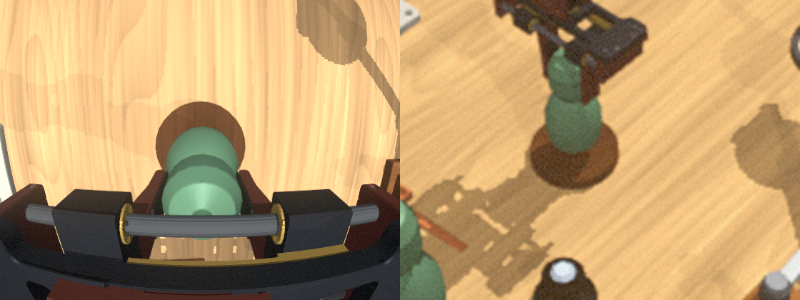

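The wrist view shows the jade at (201,190) lined up laterally with the stand at (200,140), and the scene view shows it above the stand at (575,155). I'll lower it slowly.

>>> {"op": "arm_command", "data": {
  "series": [
    {"linear":[0,0,0.008],"turn":0},
    {"linear":[0,0,0.006],"turn":0},
    {"linear":[0,0,0.003],"turn":0},
    {"linear":[0,0,0.002],"turn":0},
    {"linear":[0,0,0.002],"turn":0},
    {"linear":[0,0,0.001],"turn":0},
    {"linear":[0,0,0.001],"turn":0},
    {"linear":[0,0,0.001],"turn":0},
    {"linear":[0,0,0],"turn":0}
  ]
}}

```text
t: 8.2
ee_pos: [437.3, 68.2, 117.6]
orientation: [-2.223, -2.22, 0.0]
ft_force: [0.5, -0.8, -4.2]
width: 50.8
grasp_force: 30.0
```

>>> {"op": "arm_command", "data": {
  "series": [
    {"linear":[0,0,0.001],"turn":0},
    {"linear":[0,0,0],"turn":0},
    {"linear":[0,0,0],"turn":0}
  ]
}}

```text
t: 8.5
ee_pos: [437.4, 68.3, 116.8]
orientation: [2.222, 2.22, 0.0]
ft_force: [-0.2, 0.4, -3.4]
width: 50.7
grasp_force: 30.0
```

>>> {"op": "arm_command", "data": {
  "series": [
    {"linear":[0,0,0.0007],"turn":0},
    {"linear":[0,0,0],"turn":0},
    {"linear":[0,0,0],"turn":0}
  ]
}}

```text
t: 8.8
ee_pos: [437.5, 68.3, 116.7]
orientation: [2.222, 2.22, 0.001]
ft_force: [-3.8, -0.4, 8.2]
width: 51.2
grasp_force: 30.0
```

It's down. Release and retreat upward.

>>> {"op": "arm_command", "data": {
  "series": [
    {"linear":[0,0,0],"turn":0},
    {"linear":[0,0,0],"turn":0},
    {"linear":[0,0,0],"turn":0},
    {"linear":[0,0,0],"turn":0},
    {"linear":[0,0,0],"turn":0},
    {"linear":[0,0,0],"turn":0}
  ],
  "jaw": 1
}}

```text
t: 9.4
ee_pos: [437.3, 68.2, 115.9]
orientation: [2.223, 2.22, -0.0]
ft_force: [-0.0, -0.3, 0.1]
width: 87.5
grasp_force: 0.0
```

>>> {"op": "arm_command", "data": {
  "series": [
    {"linear":[0,0,-0.01],"turn":0},
    {"linear":[0,0,-0.025],"turn":0},
    {"linear":[0,0,-0.04],"turn":0},
    {"linear":[0,0,-0.04],"turn":0},
    {"linear":[0,0,-0.03],"turn":0},
    {"linear":[0,0,-0.01],"turn":0},
    {"linear":[0.03,0,0],"turn":0},
    {"linear":[0.04,0.01,0],"turn":0},
    {"linear":[0.04,0.02,0],"turn":0},
    {"linear":[0.03,0.01,0],"turn":0}
  ]
}}

```text
t: 10.4
ee_pos: [478.0, 210.1, 270.5]
orientation: [-2.222, -2.221, -0.0]
ft_force: [-0.4, -0.2, -0.1]
width: 87.8
grasp_force: 0.0
```

Run:
```python
from h import *
d=grab('wrist');s=grab('scene');t=grab('top');print(ctrl.get_obs()['ee_pos'])
W=np.hstack([cv2.resize(d['frame'],(560,420)),cv2.resize(t['frame'][190:310,120:300],(240,160),interpolation=cv2.INTER_CUBIC).repeat(1,0) if 0 else cv2.copyMakeBorder(np.vstack([cv2.resize(t['frame'][200:300,200:320],(240,200),interpolation=cv2.INTER_CUBIC),cv2.resize(s['frame'][130:230,190:310],(240,200),interpolation=cv2.INTER_CUBIC)]),0,20,0,0,cv2.BORDER_CONSTANT)])
cv2.imwrite('pics/p2.png',cv2.convertScaleAbs(W,alpha=1.4))
```

```text
[477.17182151 209.29326473 269.92150146]
```

View pics/p2.png

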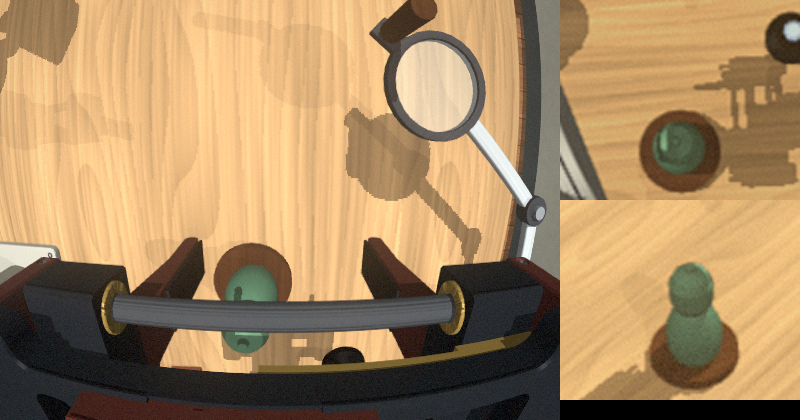

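The carving stands upright and centred on the stand (scene crop (690,320), top crop (680,150)). The wrist view shows the lens at (435,85) and the handle top at about (424,10). Next I'll hover near the handle.

>>> {"op": "arm_command", "data": {
  "series": [
    {"linear":[0.02,0.015,0],"turn":0},
    {"linear":[0.03,0.02,0],"turn":0},
    {"linear":[0.03,0.025,0],"turn":0},
    {"linear":[0.02,0.025,0],"turn":0},
    {"linear":[0,0.013,0],"turn":0},
    {"linear":[0,0,0],"turn":0},
    {"linear":[0,0,0],"turn":0}
  ]
}}

```text
t: 11.25
ee_pos: [574.6, 306.3, 270.3]
orientation: [-2.224, -2.218, 0.004]
ft_force: [-0.6, -0.3, -0.0]
width: 88.0
grasp_force: 0.0
```

Run:
```python
from h import *
d=grab('wrist');o=ctrl.get_obs();print(o['t'],o['ee_pos'])
cv2.imwrite('pics/w3.png',cv2.convertScaleAbs(d['frame'],alpha=1.4))
```

```text
11.3 [574.50433061 306.44101291 270.60607255]
```

View pics/w3.png

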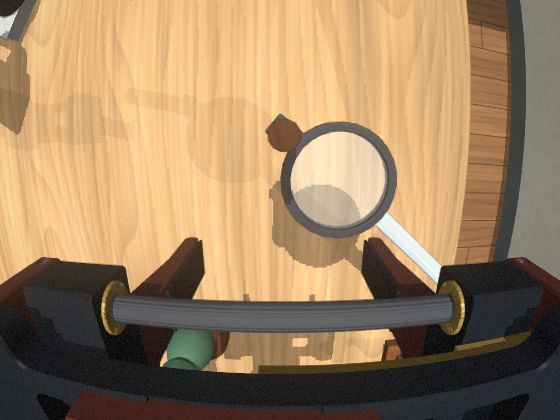

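The handle top is at (285,136) and the lens centre at (339,179).

Run:
```python
from h import *
d=load('wrist')
print(plane(d,285,136,205,True).round(1),plane(d,339,179,122,True).round(1))
```

```text
[576.6 370.1 205. ] [626.4 328.3 122. ]
```

>>> {"op": "arm_command", "data": {
  "series": [
    {"linear":[0.03,0.002,0],"turn":0},
    {"linear":[0.025,0,0],"turn":0},
    {"linear":[0.007,0,0.01],"turn":0},
    {"linear":[0,0,0.02],"turn":0},
    {"linear":[0,0,0.025],"turn":0},
    {"linear":[0,0,0.02],"turn":0},
    {"linear":[0,0,0.008],"turn":0},
    {"linear":[0,0,0],"turn":0}
  ]
}}

```text
t: 12.1
ee_pos: [576.5, 368.7, 186.5]
orientation: [-2.223, -2.22, 0.005]
ft_force: [-0.1, 0.1, -0.2]
width: 87.8
grasp_force: 0.0
```

>>> {"op": "arm_command", "data": {
  "series": [
    {"linear":[0,0,0],"turn":0},
    {"linear":[0,0,0],"turn":0},
    {"linear":[0,0,0],"turn":0},
    {"linear":[0,0,0],"turn":0},
    {"linear":[0,0,0],"turn":0},
    {"linear":[0,0,0],"turn":0},
    {"linear":[0,0,0],"turn":0},
    {"linear":[0,0,0],"turn":0},
    {"linear":[0,0,0],"turn":0},
    {"linear":[0,0,0],"turn":0}
  ],
  "jaw": -1
}}

```text
t: 13.1
ee_pos: [577.4, 370.2, 187.9]
orientation: [-2.222, -2.22, 0.001]
ft_force: [-1.2, 1.3, 0.1]
width: 21.3
grasp_force: 30.0
```

Run:
```python
from h import *
P=np.array([779.5,2.5]);S=np.array([579,-93.])
u=lambda a:np.array([-np.sin(a),np.cos(a)])
def ik(T,l2):
    r=T-P;D=np.hypot(*r);q=np.arccos((D*D-200**2-l2**2)/(400*l2))
    return np.array([np.arctan2(-r[0],r[1])-np.arctan2(l2*np.sin(q),200+l2*np.cos(q)),q])
H0=np.array([577,369.]);a=ik(H0,258);b=ik(S,190)
print(a,b,'lens0',P+200*u(a[0])+190*u(a.sum()))
m=np.array([a[0]+.1,2.2])
W=[a+(m-a)*k for k in np.linspace(0,1,19)]+[m+(b-m)*k for k in np.linspace(0,1,10)[1:]]
prev=H0;J=np.array([437.5,68])
for i,q in enumerate(W):
    E=P+200*u(q[0]);h=E+258*u(q.sum());l=E+190*u(q.sum())
    print(i,h.round(),'tool',(h-prev)[::-1].round(),'lens-J',int(np.hypot(*(l-J))),'h-J',int(np.hypot(*(h-J))));prev=h
```

```text
[0.02740526 0.84153009] [1.08690276 1.93088994] lens0 [628.92765536 325.09648523]
0 [577. 369.] tool [-0.  0.] lens-J 320 h-J 331
1 [563. 352.] tool [-17. -14.] lens-J 304 h-J 310
2 [550. 335.] tool [-18. -13.] lens-J 288 h-J 289
3 [539. 317.] tool [-18. -11.] lens-J 272 h-J 268
4 [530. 297.] tool [-19. -10.] lens-J 256 h-J 247
5 [522. 278.] tool [-20.  -8.] lens-J 241 h-J 225
6 [515. 257.] tool [-20.  -6.] lens-J 226 h-J 204
7 [511. 237.] tool [-21.  -5.] lens-J 212 h-J 183
8 [508. 216.] tool [-21.  -3.] lens-J 199 h-J 163
9 [506. 195.] tool [-21.  -1.] lens-J 187 h-J 144
10 [506. 174.] tool [-21.   0.] lens-J 177 h-J 126
11 [508. 153.] tool [-21.   2.] lens-J 168 h-J 110
12 [512. 133.] tool [-20.   4.] lens-J 162 h-J 98
13 [517. 113.] tool [-20.   5.] lens-J 159 h-J 91
14 [524.  93.] tool [-19.   7.] lens-J 157 h-J 90
15 [533.  75.] tool [-19.   8.] lens-J 159 h-J 95
16 [543.  57.] tool [-18.  10.] lens-J 163 h-J 105
17 [554.  40.] tool [-17.  11.] lens-J 170 h-J 119
18 [566.  24.] tool [-16.  13.] lens-J 178 h-J 136
19 [560.   6.] tool [-18.  -7.] lens-J 168 h-J 136
20 [554. -13.] tool [-19.  -5.] lens-J 160 h-J 141
21 [551. -32.] tool [-20.  -4.] lens-J 156 h-J 151
22 [549. -53.] tool [-20.  -2.] lens-J 157 h-J 164
23 [549. -74.] tool [-21.   0.] lens-J 161 h-J 180
24 [551. -96.] tool [-22.   2.] lens-J 169 h-J 199
25 [ 556. -117.] tool [-22.   4.] lens-J 181 h-J 219
26 [ 562. -139.] tool [-22.   6.] lens-J 196 h-J 241
27 [ 571. -160.] tool [-22.   9.] lens-J 214 h-J 264
```

>>> {"op": "arm_command", "data": {
  "series": [
    {"linear":[-0.009,-0.007,0],"turn":0},
    {"linear":[-0.017,-0.014,0],"turn":0},
    {"linear":[-0.018,-0.013,0],"turn":0},
    {"linear":[-0.018,-0.011,0],"turn":0},
    {"linear":[-0.019,-0.009,0],"turn":0},
    {"linear":[-0.02,-0.007,0],"turn":0},
    {"linear":[-0.02,-0.005,0],"turn":0},
    {"linear":[-0.021,-0.003,0],"turn":0},
    {"linear":[-0.021,-0.002,0],"turn":0},
    {"linear":[-0.021,-0.001,0],"turn":0}
  ]
}}

```text
t: 14.1
ee_pos: [504.8, 185.0, 188.0]
orientation: [2.222, 2.22, 0.001]
ft_force: [1.1, 1.7, -2.0]
width: 21.7
grasp_force: 30.0
```

>>> {"op": "arm_command", "data": {
  "series": [
    {"linear":[-0.021,0.002,0],"turn":0},
    {"linear":[-0.021,0.003,0],"turn":0},
    {"linear":[-0.02,0.004,0],"turn":0},
    {"linear":[-0.02,0.005,0],"turn":0},
    {"linear":[-0.019,0.007,0],"turn":0},
    {"linear":[-0.019,0.008,0],"turn":0},
    {"linear":[-0.018,0.01,0],"turn":0},
    {"linear":[-0.017,0.01,0],"turn":0},
    {"linear":[-0.016,0.006,0],"turn":0},
    {"linear":[-0.01,0.001,0],"turn":0}
  ]
}}

```text
t: 15.1
ee_pos: [561.4, 4.0, 187.9]
orientation: [2.223, 2.219, 0.001]
ft_force: [0.9, 2.5, 0.0]
width: 21.4
grasp_force: 30.0
```

>>> {"op": "arm_command", "data": {
  "series": [
    {"linear":[-0.017,-0.007,0],"turn":0},
    {"linear":[-0.019,-0.004,0],"turn":0},
    {"linear":[-0.021,-0.002,0],"turn":0},
    {"linear":[-0.021,0,0],"turn":0},
    {"linear":[-0.022,0.002,0],"turn":0},
    {"linear":[-0.021,0.005,0],"turn":0},
    {"linear":[-0.022,0.006,0],"turn":0},
    {"linear":[-0.016,0.008,0],"turn":0},
    {"linear":[-0.005,0.002,0],"turn":0},
    {"linear":[0,0,0],"turn":0}
  ]
}}

```text
t: 16.1
ee_pos: [571.2, -159.7, 188.0]
orientation: [2.222, 2.219, -0.001]
ft_force: [0.5, -1.0, -1.1]
width: 21.4
grasp_force: 30.0
```

Run:
```python
from h import *
s=grab('scene');t=grab('top');o=ctrl.get_obs();print(o['t'],o['ee_pos'],o['width'])
f=lambda d,x,y:cv2.resize(d['frame'][y:y+110,x:x+110],(400,400),interpolation=cv2.INTER_CUBIC)
cv2.imwrite('pics/m1.png',cv2.convertScaleAbs(np.hstack([f(t,260,160),f(s,200,200)]),alpha=1.5))
```

```text
16.2 [ 570.73173005 -159.04983771  187.96906824] 21.54216641230457
```

View pics/m1.png

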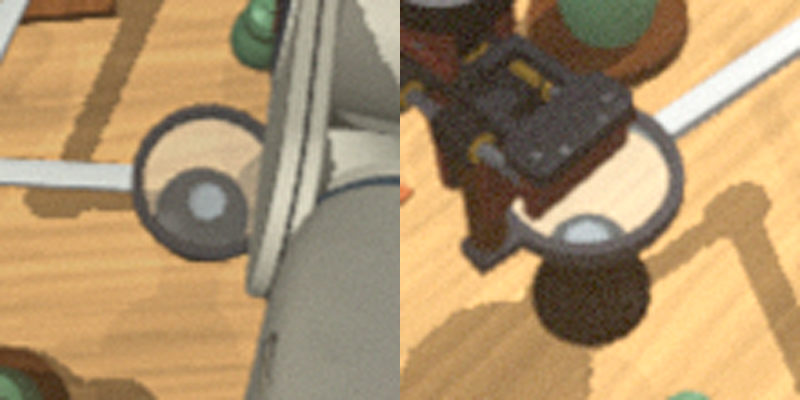

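In the top crop the lens ring is centred at about (212,182) and the stone at (208,201). The scene crop shows the ring's right edge at 683.

Run:
```python
from h import *
t=load('top');s=load('scene');k=400/110
T=lambda u,v:(260+u/k-.4,160+v/k-.4); Q=lambda u,v:(200+(u-400)/k-.4,200+v/k-.4)
L=plane(t,*T(212.5,182),122);S=plane(t,*T(208,201),65);print(L,S,plane(s,*Q(589,230),65))
E=np.array([779.5-200*np.sin(1.087),2.5+200*np.cos(1.087)]);H=np.array([570.7,-159.2]);print('lens by handle',H+(E-H)*68/np.hypot(*(E-H)))
```

```text
[579.12802828 -93.24734661 122.        ] [576.9524174  -94.47486731  65.        ] [578.249855   -91.00912621  65.        ]
lens by handle [579.11136367 -91.72223358]
```

Lens and stone agree to about 2 mm. Release, rise and retreat.

>>> {"op": "arm_command", "data": {
  "series": [
    {"linear":[0,0,0],"turn":0},
    {"linear":[0,0,0],"turn":0},
    {"linear":[0,0,0],"turn":0},
    {"linear":[0,0,0],"turn":0},
    {"linear":[0,0,0],"turn":0},
    {"linear":[0,0,0],"turn":0},
    {"linear":[0,0,0],"turn":0}
  ],
  "jaw": 1
}}

```text
t: 16.9
ee_pos: [571.1, -158.9, 188.0]
orientation: [-2.222, -2.22, 0.0]
ft_force: [-0.5, 0.1, 0.4]
width: 74.1
grasp_force: 0.0
```

>>> {"op": "arm_command", "data": {
  "series": [
    {"linear":[0,0,-0.01],"turn":0},
    {"linear":[0,0,-0.03],"turn":0},
    {"linear":[0,0,-0.035],"turn":0},
    {"linear":[0,0,-0.035],"turn":0},
    {"linear":[0,-0.02,-0.01],"turn":0},
    {"linear":[0,-0.035,0],"turn":0},
    {"linear":[0,-0.04,0],"turn":0},
    {"linear":[0,-0.035,0],"turn":0},
    {"linear":[0,-0.02,0],"turn":0},
    {"linear":[0,0,0],"turn":0}
  ]
}}

```text
t: 17.9
ee_pos: [419.0, -158.6, 308.8]
orientation: [2.224, 2.219, -0.0]
ft_force: [0.7, 0.2, 1.0]
width: 88.0
grasp_force: 0.0
```

Run:
```python
from h import *
s=grab('scene');t=grab('top');o=ctrl.get_obs();print(o['t'],o['ee_pos'],o['width'])
f=lambda d,x,y:cv2.resize(d['frame'][y:y+150,x:x+110],(400,545),interpolation=cv2.INTER_CUBIC)
cv2.imwrite('pics/m2.png',cv2.convertScaleAbs(np.hstack([f(t,240,160),f(s,215,160)]),alpha=1.5))
```

```text
18.0 [ 421.71005018 -159.00973064  308.9472506 ] 88.03688910269408
```

View pics/m2.png

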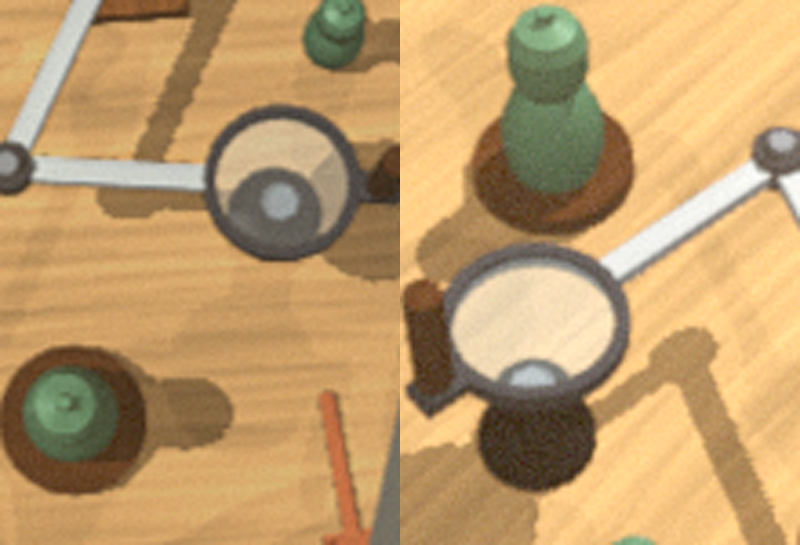

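In the top crop the ring centre is (282,182) and the stone (280,201). In the scene crop the ring centre is (536,322) and the stone (533,378). The jade stands on its stand.

Run:
```python
from h import *
t=load('top');s=load('scene');k=400/110
T=lambda u,v:(240+u/k-.4,160+v/k-.4); Q=lambda u,v:(215+(u-400)/k-.4,160+v/k-.4)
L=plane(t,*T(282.5,182),121)[:2],plane(s,*Q(536,320),123)[:2];S=plane(t,*T(280,201),65)[:2],plane(s,*Q(533,377),65)[:2]
print(L,S); d=[np.hypot(*(a-b)) for a,b in zip(L,S)];print(d)
if max(d)<7: print(ctrl.close_job())
```

```text
(array([579.47960104, -91.47295366]), array([583.08424424, -90.51499508])) (array([576.99401785, -93.95091084]), array([578.38155286, -92.36182488]))
[np.float64(3.5097571926971702), np.float64(5.052334763069479)]
the job is handed in; nothing more can be done
None
```

I handed the job in at about 18 s of the 61 s allowed: the middle-sized jade carving stands upright and centred on its stand, and the magnifier is released with the lens about 3–5 mm off plumb over the stone (limit 12 mm) by the last pictures; no verdict came back.

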